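# Find the concealed catch of a secret-drawer box and draw the drawer out

## Robot

A 6-joint arm with a two-finger parallel gripper is mounted at the origin on a cart in front of the work surface, level with it; the furniture and walls round the work are solid. World frame = base frame: x ahead of the robot, y to its left, z up, the work surface at z = 0. Lengths are in mm, angles in rad, forces in N, time in s.
With the tool pointing down it reaches from about 325 to 850 mm from the base axis. Payload 15.5 kg.
Tool frame: the origin (TCP) lies on the centre line of the jaws, within the pads' length; the fingertips stand 11 mm ahead of it and the grasp point (between the pads) lies 8 mm behind it; z points along the fingers, y is the line along which they close (so a half turn about z gives the same grasp; the last joint's range is limited). The gripper opens to 91 mm and grips with 3 to 60 N. Pads are 32 mm wide; open, the fingers measure 118 mm over their backs; the gripper's body (76 mm by 178 mm) begins 60 mm behind the grasp point.
Start: joints at [-1.427, 0.494, 1.345, -0, 1.302, -0.096], TCP at [147.837, -607.265, 224.915] pointing down, gripper open.
Joint ranges: [-2.91, 2.91], [-0.82, 2.16], [0.22, 2.67], [-1.22, 4.37], [0.12, 2.79], [-3.08, 3.08]. Speed limits (rad/s): [1.89, 1.89, 2.57, 3.01, 3.01, 3.01].

## Interface

Orientations are given as a 3x3 rotation matrix whose columns are the frame's x, y, z axes.
In Python, from rig import manip gives the robot as it stands. Calls block until the motion is done:
- manip.move_ptp(position, orientation): joint-space move of the TCP to a pose.
- manip.move_straight(position, rotation=None, rate=150): straight line of the TCP; rotation=None keeps the orientation; rate is the mean speed in mm/s.
- manip.move_joints(angles): joint-space move.
- manip.open() and manip.gripper_close(): open the fingers fully, or close them until they stop; the grip force is fixed at half the most.
- manip.sleep(seconds).
- manip.inverse_kinematics(position, orientation): joint angles nearest the present ones, or None.
- manip.read_camera(name): name is "side" or "top" or "wrist"; returns a dict with "frame" (384x512x3 uint8, red, green, blue), "range_z" (384x512 float32, mm along the optical axis (not along the pixel's ray), 0 where there is no reading), "vfov" (degrees; the focal length in pixels is half the picture's height over the tangent of half this angle, whatever the lens; pixels are square), "cx", "cy" (the principal point, pixels), "world_to_cam" (4x4, takes a point from world to camera coordinates); the wrist camera has in their place "T_tool_cam" (4x4, takes a point from camera to tool coordinates, whose origin is the TCP and whose axes are the flange's). Camera axes: x right, y up, looking along -z (the intrinsics and any distortion apply to the point x, -y, -z); pixel columns grow to the right and rows downward; lengths in mm; the calibration is good to about 2 mm. The wrist camera is an equidistant fisheye: a pixel r from the principal point sees the ray r / f radians off the axis. A picture is of the moment at which its call begins: read the wrist's pose just before it.
A pose or a line that the arm cannot do raises manip.IKError and nothing moves.
- manip.close_job(): hands the job in; it is judged then, once.
Readings, each from a call of its own:
- manip.get_clock(): time.
- manip.get_joint_pos(): joint angles.
- manip.get_qd(): joint speeds.
- manip.get_joint_efforts(): joint torques, N m.
- manip.get_tcp_pos(): TCP position.
- manip.get_orientation(): TCP orientation.
- manip.get_contact_force(): force on the tool from outside, world axes, zero at the start.
- manip.get_wrist_torque(): the same for the moment, N m.
- manip.get_grip_width(): finger opening in mm.
- manip.get_finger_force(): force on a finger pad.
Only numpy, scipy, OpenCV 4.12 (cv2) and the standard library are available. Lean on these libraries where they do the work, as an engineer would, in place of code of your own. Each camera call takes 0.05 s, during which the arm holds its last target. There are 200 camera calls.

## Task

One of the six round inlays in the top of the small wooden box is a concealed catch: feel over them with a fingertip and press the one that gives, so that the hidden drawer in the front springs ajar. Then put a fingertip down behind the drawer's front board and draw the drawer out to its stop, without pinching the front or pressing on its veneered outer face. Pick nothing up: the key stays in the drawer, and the other things on the table stay where they are.

Things in the scene. Friction and masses are not known exactly. Their poses are not given: they have to be found in the camera images.
- secret_box: The wooden box with brass corners, fixed to the table: 140 deep (its x) x 200 wide (its y) x 66 mm high. Origin: centre of its underside, on the table; own z up. The hidden drawer is in the side that looks along its own -x, towards the robot. Its flat top carries six identical round inlays.
- box_top (a point): Middle of the box's top, axes as the box's. Inlay centres from here, own (x, y) in mm: (-26, -56), (-26, 0), (-26, 56), (26, -56), (26, 0), (26, 56). Each is 45 mm across in a 46.5 mm hole, its top 0.8 mm below this surface. Five are solid and do not give; one, a different one each time and looking just like the rest, is the spring catch. The fingertip must fit in the hole.
- catch (a joint): How far the live inlay is pressed in, m: 0 at rest, 0.005 at the bottom. It takes about 2 N to start it and 4 N to bottom it, frees the drawer at 0.003, and springs back when let go.
- drawer (a joint): How far the drawer is out along the box's own -x, m: 0 shut (flush), 0.100 at its stop. Once freed, a spring throws it out to about 0.05, where it stays; from there it slides with about 1 N of friction and stays where it is left. Its front has a thin dark veneer on the outside, 31 mm high: a finger pressing on that face, as in pinching the front, fails the job.
- front_board (a point): Middle of the upper edge of the drawer's front board, 39 mm above the table, axes as the box's; moves with the drawer (shut: 64 mm in front of the box's middle). The board is 132 wide, 8 mm thick; inner face 4 mm behind this point (own +x). Ajar, about 40 mm are open between that face and the box's front. Drawer floor 8 mm above the table, side walls 34 mm, 118 mm apart inside.
- plumb_bob: Bystander: brass plumb bob lying flat, 81 mm long, 30 high; not to be moved. Origin: centre of its underside.
- key: A small loose brass key, about 57 mm long and 5 mm thick, lying across the middle of the drawer floor, unseen while the drawer is shut. Origin on its shank, at its underside.
- knob_box: Bystander: small card box of screws with a blue lid, 57 x 92 x 41 mm; not to be moved. Origin: centre of its underside.
- nail_tin: Bystander: round red tin, 67 across, 48 mm high; not to be moved. Origin: centre of its underside.

How it is judged:
By the outcome, as a careful person would: the job done as asked, in the order asked, and still so for the second after the job is handed in, with the robot touching nothing.
It also fails if it takes over 54 s, if anything falls off the work surface, if the arm or the gripper's body presses on something with over 40 N, if the wrist force passes 120 N, or if a joint passes its speed limit or range.

## Working session

There is one attempt and no reset: what is moved stays moved. The work goes in short steps, each a Python script; the robot and the scene stay as the last script left them, time stands still between calls to the robot, and variables do not carry over. Pictures are saved under pics/ and viewed, at most 10 in all, crops included, and the job is handed in when it is done.

```bash
mkdir -p pics; cat > h.py <<'E'
import numpy as np, cv2
from rig import manip
def cloud(c):
    H,W=c['range_z'].shape; f=H/2/np.tan(np.radians(c['vfov'])/2)
    v,u=np.mgrid[0:H,0:W]; z=c['range_z'].astype(float)
    P=np.stack([(u-c['cx'])/f*z,-(v-c['cy'])/f*z,-z,np.ones_like(z)],-1)
    return (P@np.linalg.inv(c['world_to_cam']).T)[...,:3]
E
python3 - <<'E'
from h import *
for n in("top","side"):
    c=manip.read_camera(n); cv2.imwrite(f"pics/{n}0.png",c['frame'][...,::-1]); np.save(n+"0.npy",cloud(c))
    print(n,c['vfov'],c['cx'],c['cy'],[k for k in c],np.linalg.inv(c['world_to_cam']).round(2))
print(manip.get_clock(),manip.get_orientation().round(3),manip.get_grip_width(),manip.get_contact_force())
E
```

```text
top 48.696968006653066 254.22433485302386 192.82410526909538 ['frame', 'range_z', 'vfov', 'cx', 'cy', 'world_to_cam'] [[-3.00000e-02  9.90000e-01 -1.20000e-01  4.71670e+02]
 [-1.00000e+00 -3.00000e-02 -1.00000e-02  2.01740e+02]
 [-1.00000e-02  1.20000e-01  9.90000e-01  1.08624e+03]
 [ 0.00000e+00  0.00000e+00  0.00000e+00  1.00000e+00]]
side 47.68838070141946 259.14416796881187 188.64225538132993 ['frame', 'range_z', 'vfov', 'cx', 'cy', 'world_to_cam'] [[-1.0000e+00  1.0000e-02 -8.0000e-02  5.1894e+02]
 [-8.0000e-02 -3.8000e-01  9.2000e-01  1.1422e+03]
 [-2.0000e-02  9.2000e-01  3.8000e-01  4.7496e+02]
 [ 0.0000e+00  0.0000e+00  0.0000e+00  1.0000e+00]]
0.1 [[ 0.972  0.237 -0.   ]
 [ 0.237 -0.972  0.001]
 [ 0.    -0.001 -1.   ]] 91.20458755187424 [ 0.07011241 -0.53916333  0.25755265]
```

View pics/top0.png

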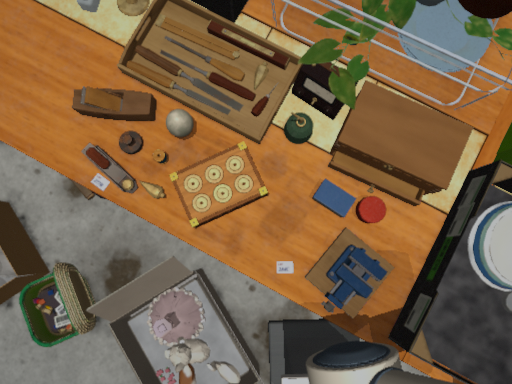

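View pics/side0.png

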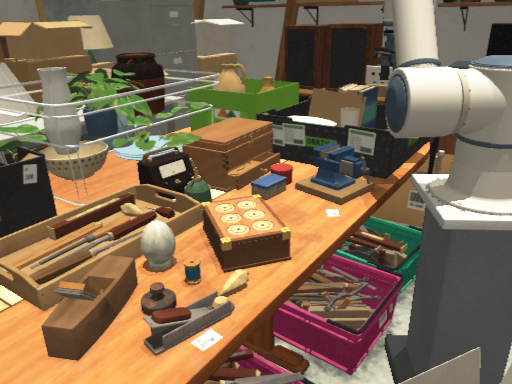

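The top view shows the box centred near px (220,184). Its drawer side is the lower-right long edge, from (194,222) to (266,190). The plumb bob is at (152,189), and the blue-lid box and red tin are at (333,198) and (371,209). I'll measure the box now.

```bash
cat > e.py <<'E'
from h import *
P=np.load("top0.npy"); im=cv2.imread("pics/top0.png")
m=np.zeros(P.shape[:2],np.uint8); m[140:230,165:275]=1
m&=((P[...,2]>58)&(P[...,2]<74)).astype(np.uint8)
n,l,s,c=cv2.connectedComponentsWithStats(m); k=1+np.argmax(s[1:,4]); q=P[l==k]
r=cv2.minAreaRect(q[:,:2].astype(np.float32)); print(r,np.median(q[:,2]),len(q))
hsv=cv2.cvtColor(im,cv2.COLOR_BGR2HSV)
roi=im[135:235,160:280]
cv2.imwrite("pics/crop0.png",cv2.resize(roi,None,fx=6,fy=6,interpolation=cv2.INTER_CUBIC))
mm=((hsv[...,1]<130)&(hsv[...,2]>150)&(l==k)).astype(np.uint8)
mm=cv2.morphologyEx(mm,cv2.MORPH_CLOSE,np.ones((3,3)))
n,_,s,c=cv2.connectedComponentsWithStats(mm)
for i in range(1,n):
    if s[i,4]>60:
        u,v=c[i]; print(s[i],c[i].round(1),P[int(round(v)),int(round(u))].round(1))
E
python3 e.py
```

```text
((624.78857421875, 298.4994201660156), (141.9449920654297, 201.102783203125), 22.93274688720703) 65.85733821778871 4658
[226 156  18  18 255] [234.6 164.3] [670.4 256.2  63.4]
[205 165  18  18 262] [213.6 173.6] [647.1 308.2  64. ]
[184 175  18  18 258] [192.6 183.2] [625.8 359.1  69. ]
[235 175  18  18 261] [243.4 183.4] [622.7 237.9  63.5]
[214 184  18  19 274] [222.4 193.1] [599.6 289.5  65.2]
[192 194  19  18 267] [201.3 202.4] [579.3 340.9  64.9]
```

View pics/crop0.png

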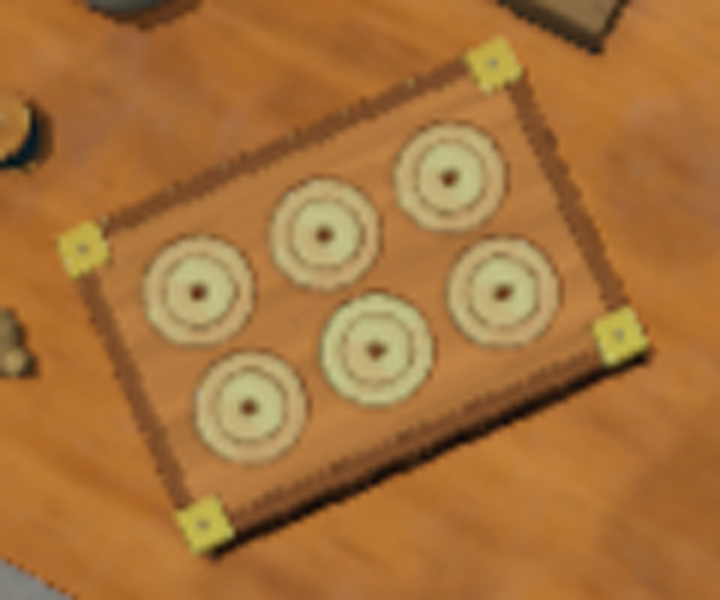

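The crop shows six clear inlays, with the brass corners at the box corners. Next I'll fit the pose from the inlay rays, move above with the fingers closed, and refine with the wrist camera.

```bash
cat >> h.py <<'E'
IN=np.array([(-26,-56),(-26,0),(-26,56),(26,-56),(26,0),(26,56)],float)
def blobs(im,mask=None,lo=60,hi=1e9):
    hsv=cv2.cvtColor(im,cv2.COLOR_RGB2HSV)
    m=((hsv[...,1]<130)&(hsv[...,2]>150)).astype(np.uint8)
    if mask is not None: m&=mask
    m=cv2.morphologyEx(m,cv2.MORPH_CLOSE,np.ones((3,3)))
    n,_,s,c=cv2.connectedComponentsWithStats(m)
    return [c[i] for i in range(1,n) if lo<s[i,4]<hi], [s[i] for i in range(1,n) if lo<s[i,4]<hi]
def plane(o,d,z): return (o+d*((z-o[2])/d[2]))[:2]
def fit(W,yaw0=.4,c0=(625,298)):
    "rigid 2D fit of the inlays to world points: centre, yaw"
    from scipy.optimize import least_squares
    def pts(p): c,s=np.cos(p[2]),np.sin(p[2]); return IN@np.array([[c,s],[-s,c]])+p[:2]
    A=pts((*c0,yaw0)); W=np.array(W); idx=np.argmin(np.linalg.norm(A[:,None]-W[None],axis=2),1)
    r=least_squares(lambda p:(pts(p)-W[idx]).ravel(),(*c0,yaw0),x_scale=(1,1,.01)); return r.x,np.abs(r.fun).max()
def R(yaw,sg=1):
    c,s=sg*np.cos(yaw),sg*np.sin(yaw); return np.array([[-s,c,0],[c,s,0],[0,0,-1.]])
E
python3 - <<'E'
from h import *
c=manip.read_camera("top"); T=np.linalg.inv(c['world_to_cam']); f=192/np.tan(np.radians(c['vfov'])/2)
m=np.zeros((384,512),np.uint8); m[150:215,180:260]=1
B,_=blobs(c['frame'],m)
W=[plane(T[:3,3],T[:3,:3]@[(u-c['cx'])/f,-(v-c['cy'])/f,-1],65.2) for u,v in B]
p,e=fit(W); print(len(W),p,e)
P=np.load("top0.npy"); rr=np.hypot(P[...,0],P[...,1]); k=(rr<760)&(rr>300)&(P[...,1]>-500)&(P[...,0]>100)
print("max z",np.sort(P[...,2][k])[-5:], [P[235:310,310:390,2].max(),P[80:200,330:470,2].max()])
q0=manip.get_joint_pos()
for sg in(1,-1): print(sg,manip.inverse_kinematics([p[0],p[1],200],R(p[2],sg)))
w=manip.read_camera("wrist"); print(w['T_tool_cam'].round(3),w['vfov'],w['cx'],w['cy'])
E
```

```text
6 [6.23647425e+02 2.98842971e+02 3.99367726e-01] 0.26878932094882657
max z [1086.23545994 1086.23545994 1086.23545994 1086.23545994 1086.23545994] [np.float64(1086.235459943713), np.float64(1086.235459943713)]
1 [ 3.60567911e-01  6.10974999e-01  1.19368447e+00 -4.44089210e-16
  1.33693319e+00 -3.87998155e-02]
-1 None
[[ 1.00000e-03  9.56000e-01  2.94000e-01  8.54170e+01]
 [ 1.00000e+00 -0.00000e+00 -1.00000e-03  6.62000e-01]
 [-1.00000e-03  2.94000e-01 -9.56000e-01 -1.59677e+02]
 [ 0.00000e+00  0.00000e+00  0.00000e+00  1.00000e+00]] 65.70646984690485 253.82929229137557 194.4720327106442
```

```bash
python3 - <<'E'
from h import *
P=np.load("top0.npy"); rr=np.hypot(P[...,0],P[...,1]); Z=np.where(P[...,2]>1000,0,P[...,2]); 
k=(rr<800)&(rr>300)&(P[...,1]>-450)&(P[...,0]>200)
mz=Z[k].max(); print("max z",mz)
assert mz<190
p=[623.65,298.84,.3994]
manip.move_ptp([p[0],p[1],230],R(p[2])); manip.gripper_close()
print(manip.get_clock(),manip.get_contact_force(),manip.get_grip_width())
t=manip.get_tcp_pos();O=np.array(manip.get_orientation())
w=manip.read_camera("wrist"); cv2.imwrite("pics/w1.png",w['frame'][...,::-1])
T=np.eye(4);T[:3,:3]=O;T[:3,3]=t; T=T@w['T_tool_cam']; np.savez("w1.npz",T=T,frame=w['frame'],cx=w['cx'],cy=w['cy'],vfov=w['vfov'])
print(blobs(w['frame'],None,300)); print(t,O.round(3))
E
```

```text
max z 162.12596622232957
5.125 [-0.07417895  0.26337495 -0.41179861] 0.30429873932008883
([array([19.40910247, 65.58937198]), array([151.8823326 ,  33.99331566]), array([367.31388889,   5.25555556]), array([336.07739938,  11.02786378]), array([305.35766423,  48.57542579]), array([145.05714286,  90.81607143]), array([230.9828869 , 131.29092262]), array([278.50627615, 129.15313808]), array([415.92352394, 211.37145514]), array([409.16093366, 161.46805897]), array([479.95347432, 205.68761329]), array([ 91.46271511, 212.15105163]), array([226.90848586, 224.20965058]), array([281.29552716, 224.16932907]), array([494.50990991, 235.91711712]), array([ 13.57971014, 240.1884058 ]), array([375.58841941, 306.55764215]), array([103.65577889, 302.8040201 ])], [array([   0,    0,   87,  117, 3933], dtype=int32), array([  76,    0,  201,   87, 8677], dtype=int32), array([348,   0,  41,  15, 360], dtype=int32), array([326,   2,  21,  19, 323], dtype=int32), array([283,  33,  51,  32, 822], dtype=int32), array([119,  75,  56,  36, 560], dtype=int32), array([ 210,  111,   43,   42, 1344], dtype=int32), array([ 258,  111,   42,   36, 1195], dtype=int32), array([ 333,  110,  179,  162, 4302], dtype=int32), array([ 387,  133,   46,   54, 1628], dtype=int32), array([ 429,  161,   83,   88, 1655], dtype=int32), array([ 81, 197,  23,  33, 523], dtype=int32), array([214, 210,  32,  33, 601], dtype=int32), array([264, 210,  31,  33, 626], dtype=int32), array([471, 212,  41,  45, 555], dtype=int32), array([  0, 214,  41,  55, 690], dtype=int32), array([ 339,  287,   87,   44, 1917], dtype=int32), array([ 89, 288,  32,  32, 398], dtype=int32)])
[623.65518756 298.81068156 230.00675107] [[-0.389  0.921 -0.   ]
 [ 0.921  0.389 -0.   ]
 [-0.    -0.    -1.   ]]
```

View pics/w1.png

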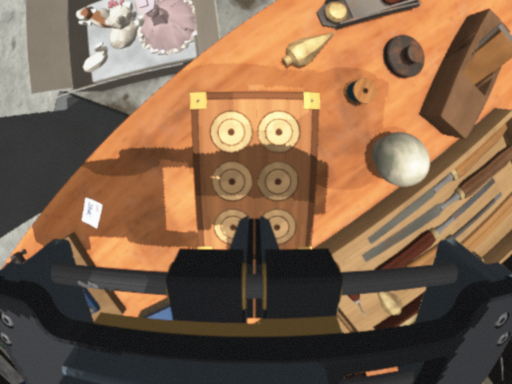

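The wrist view shows inlay pins at about (231,132), (279,131), (232,181) and (278,181). The closed fingertips are at (253,222). I'll refine the pose from the pins and check it against the top-camera fit.

```bash
python3 - <<'E'
from h import *
d=np.load("w1.npz"); T=d['T']; f=192/np.tan(np.radians(d['vfov'])/2); fr=d['frame']
print("f",f, "fe",192/np.radians(d['vfov']/2))
g=cv2.cvtColor(fr,cv2.COLOR_RGB2GRAY).astype(float)
own={(231,132):2,(279,131):5,(232,181):1,(278,181):4}
p=[623.65,298.84,.3994]; c,s=np.cos(p[2]),np.sin(p[2]); A=IN@np.array([[c,s],[-s,c]])+p[:2]
W=[]
for (u,v),i in own.items():
    w=g[v-6:v+7,u-6:u+7]; k=np.clip(np.percentile(w,60)-12-w,0,None); yy,xx=np.mgrid[-6:7,-6:7]; 
    u2,v2=u+(k*xx).sum()/k.sum(),v+(k*yy).sum()/k.sum()
    x,y=u2-d['cx'],v2-d['cy']; r=np.hypot(x,y); th=r/f
    ray=np.array([np.sin(th)*x/r,-np.sin(th)*y/r,-np.cos(th)])
    q=plane(T[:3,3],T[:3,:3]@ray,65.2); W.append(q); print(i,(u2.round(1),v2.round(1)),q.round(1),(q-A[i]).round(1))
tip=np.linalg.inv(T)@np.array([623.655,298.81,219.,1]); th=np.arctan2(np.hypot(*tip[:2]),-tip[2]); a=np.arctan2(-tip[1],tip[0])
print("tip px",d['cx']+f*th*np.cos(a),d['cy']+f*th*np.sin(a))
E
```

```text
f 297.3186396354542 fe 334.84646769620986
2 (np.float64(230.7), np.float64(131.5)) [580.7 339.7] [ 2.8 -0.6]
5 (np.float64(278.4), np.float64(131.6)) [628.6 359.9] [ 2.8 -0.6]
1 (np.float64(231.5), np.float64(181.1)) [602.5 288.2] [ 2.8 -0.5]
4 (np.float64(277.5), np.float64(181.1)) [650.4 308.4] [ 2.8 -0.6]
tip px 251.44827061005455 239.88687713375228
```

```bash
python3 - <<'E'
import cv2
im=cv2.imread("pics/w1.png")[205:260,220:285]
im=cv2.convertScaleAbs(im,alpha=2.5)
cv2.imwrite("pics/tipcrop.png",cv2.resize(im,None,fx=10,fy=10,interpolation=cv2.INTER_NEAREST))
E
```

```text
(no output)
```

View pics/tipcrop.png

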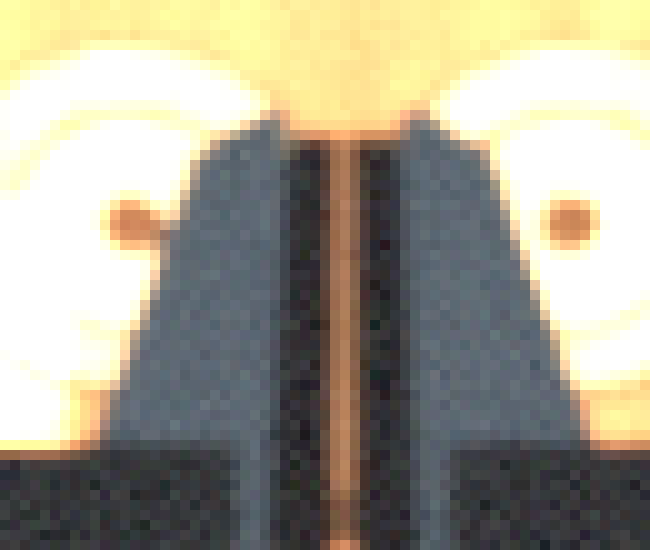

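Seam at u≈253.9 and tip edge at v≈218.5, against predictions of 251.4 and 220.6, so the wrist calibration is biased by about 2 px. I'll descend near inlay 0 and measure the pins relative to the tip, which cancels the bias.

```bash
python3 - <<'E'
from h import *
p=[624.2,298.9,.3994]; c,s=np.cos(p[2]),np.sin(p[2]); A=IN@np.array([[c,s],[-s,c]])+p[:2]
manip.move_straight([A[0][0],A[0][1],83],None,150)
t=manip.get_tcp_pos();O=np.array(manip.get_orientation()); print(manip.get_clock(),t,manip.get_contact_force())
w=manip.read_camera("wrist")
T=np.eye(4);T[:3,:3]=O;T[:3,3]=t;T0=T.copy(); T=T@w['T_tool_cam']; np.savez("w2.npz",T=T,T0=T0,frame=w['frame'],cx=w['cx'],cy=w['cy'],vfov=w['vfov'])
f=192/np.tan(np.radians(w['vfov'])/2)
def proj(P):
    q=np.linalg.inv(T)@np.r_[P,1]; th=np.arctan2(np.hypot(*q[:2]),-q[2]); a=np.arctan2(-q[1],q[0])
    return np.array([w['cx']+f*th*np.cos(a),w['cy']+f*th*np.sin(a)]).round(1)
for i in range(6): print(i,proj([*A[i],65.2]))
print("tip front edge",proj((T0@[16,0,11,1])[:3]),proj((T0@[16,8,11,1])[:3]))
cr=cv2.convertScaleAbs(w['frame'][100:240,170:340,::-1],alpha=1.6)
cv2.imwrite("pics/w2.png",cv2.resize(cr,None,fx=4,fy=4,interpolation=cv2.INTER_NEAREST))
E
```

```text
6.3917 [622.53562972 237.61894141  83.84828865] [ 0.49600845  0.15365795 -0.4768847 ]
0 [250.5 235.1]
1 [250.3 150.3]
2 [250.3  57.7]
3 [327.7 234.3]
4 [334.3 151.4]
5 [336.8  61.2]
tip front edge [251.4 216.5] [264.4 216.5]
```

View pics/w2.png

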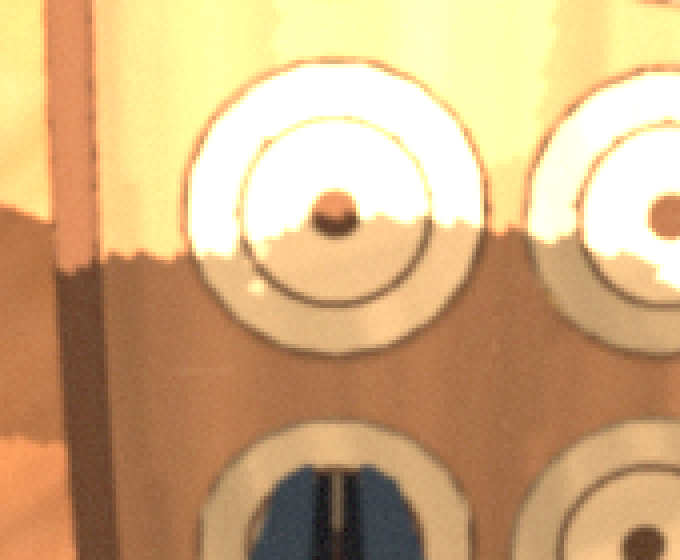

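Relative to the tip, the box lies about 0.5 mm further along own +x and 1.7 mm along own −y. That puts the box centre at about (625.3, 297.6). Feeling the inlays now.

```bash
cat >> h.py <<'E'
BOX=(625.3,297.6,.3994)
def W(x,y,z):
    c,s=np.cos(BOX[2]),np.sin(BOX[2]); return np.array([BOX[0]+c*x-s*y,BOX[1]+s*x+c*y,z])
def press(i):
    manip.move_straight(W(*IN[i],84),None,120)
    manip.move_straight(W(*IN[i],79),None,60); manip.sleep(.15)
    f0=manip.get_contact_force()[2]; log=[]; live=False
    for z in np.arange(77.5,70.9,-.5):
        manip.move_straight(W(*IN[i],z),None,20); manip.sleep(.04)
        f=manip.get_contact_force()[2]-f0; zz=manip.get_tcp_pos()[2]; log.append((round(float(z),1),round(float(zz),2),round(float(f),1)))
        if f>7: break
    live=log[-1][1]<73.4
    return live,log
E
python3 - <<'E'
from h import *
for i in (0,1):
    live,log=press(i); print(i,live,log,manip.get_clock())
    manip.move_straight(W(*IN[i],84),None,80)
    if live: break
E
```

```text
0 False [(77.5, 77.43, -0.4), (77.0, 77.0, -0.1), (76.5, 76.52, 0.7), (76.0, 76.51, 7.5)] 8.2583
1 True [(77.5, 77.46, 0.6), (77.0, 77.0, -0.1), (76.5, 76.55, 1.8), (76.0, 76.17, 4.9), (75.5, 75.52, 5.1), (75.0, 75.01, 5.5), (74.5, 74.54, 6.4), (74.0, 74.0, 4.4), (73.5, 73.48, 4.7), (73.0, 73.02, 4.1), (72.5, 72.51, 4.0), (72.0, 72.02, 4.7), (71.5, 71.51, 4.8), (71.0, 71.42, 10.4)] 13.6083
```

Inlay 1 gave about 5 mm. I'll check that the drawer is ajar.

```bash
python3 - <<'E'
from h import *
manip.move_straight(W(-10,0,125),None,200)
c=manip.read_camera("top"); T=np.linalg.inv(c['world_to_cam']); P=cloud(c); np.save("top1.npy",P)
cv2.imwrite("pics/top1.png",cv2.resize(c['frame'][120:270,150:320,::-1],None,fx=4,fy=4,interpolation=cv2.INTER_CUBIC))
d=P[...,:2]-BOX[:2]; cs,sn=np.cos(BOX[2]),np.sin(BOX[2]); bx=d[...,0]*cs+d[...,1]*sn; by=-d[...,0]*sn+d[...,1]*cs
for y in(-50,-40,40,50):
    k=(abs(by-y)<4)&(bx<-60)&(bx>-190); o=np.argsort(bx[k]); print(y,[(int(a),int(b)) for a,b in zip(bx[k][o],P[...,2][k][o])][::4])
print(manip.get_clock())
E
```

```text
-50 [(-189, 578), (-189, 579), (-188, 580), (-187, 578), (-187, 578), (-186, 577), (-186, 579), (-185, 581), (-184, 581), (-183, 580), (-183, 582), (-182, 581), (-181, 582), (-180, 582), (-180, 581), (-179, 580), (-178, 582), (-178, 581), (-177, 583), (-176, 583), (-176, 582), (-175, 584), (-174, 581), (-174, 584), (-173, 581), (-172, 584), (-171, 582), (-171, 582), (-170, 583), (-169, 584), (-169, 584), (-168, 582), (-167, 584), (-167, 583), (-166, 584), (-165, 584), (-165, 582), (-164, 583), (-163, 582), (-162, 584), (-162, 583), (-161, 581), (-160, 582), (-159, 582), (-159, 582), (-158, 582), (-157, 581), (-157, 581), (-156, 583), (-155, 582), (-155, 583), (-154, 582), (-153, 580), (-152, 581), (-152, 580), (-151, 581), (-150, 580), (-150, 579), (-149, 578), (-148, 579), (-147, 579), (-146, 578), (-146, 579), (-145, 577), (-144, 578), (-144, 576), (-143, 577), (-142, 574), (-141, 575), (-141, 574), (-140, 576), (-139, 574), (-138, 574), (-137, 574), (-137, 572), (-136, 569), (-135, 571), (-134, 569), (-134, 569), (-133, 569), (-132, 569), (-131, 568), (-130, 569), (-130, 566), (-1
[... 3689 characters left out ...]
, (-155, 574), (-154, 573), (-153, 576), (-153, 571), (-152, 573), (-151, 573), (-150, 572), (-149, 574), (-148, 576), (-148, 574), (-147, 575), (-146, 575), (-145, 575), (-145, 576), (-144, 572), (-143, 575), (-142, 574), (-142, 575), (-141, 574), (-140, 575), (-139, 573), (-118, 511), (-116, 515), (-115, 521), (-113, 522), (-112, 520), (-110, 519), (-108, 519), (-107, 518), (-105, 519), (-97, 505), (-96, 506), (-94, 7), (-92, 8), (-90, 504), (-88, 502), (-86, 503), (-85, 9), (-83, 10), (-82, 501), (-80, 502), (-79, 501), (-77, 4), (-74, 499), (-71, 497), (-70, 55), (-69, 495), (-68, 494), (-67, 491), (-66, 499), (-65, 64), (-64, 493), (-64, 502), (-62, 498), (-61, 492), (-60, 501)]
14.3333
```

View pics/top1.png

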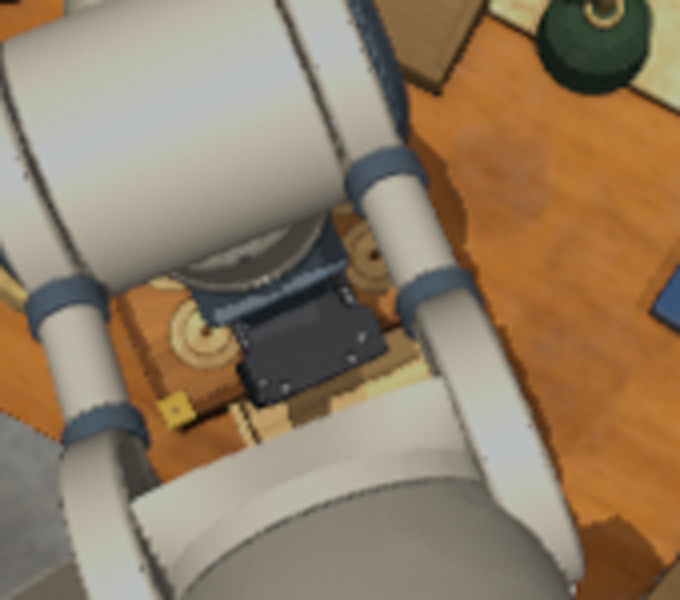

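Drawer is ajar: its floor shows at z≈8 between own x −70 and −99, but the front board is hidden under the arm. I'll move over the gap and check with the wrist camera.

```bash
python3 - <<'E'
from h import *
manip.move_straight(W(-89,-20,100),None,200); manip.sleep(.15)
t=manip.get_tcp_pos();O=np.array(manip.get_orientation())
w=manip.read_camera("wrist"); print(manip.get_clock(),t)
T0=np.eye(4);T0[:3,:3]=O;T0[:3,3]=t;T=T0@w['T_tool_cam']; f=192/np.tan(np.radians(w['vfov'])/2)
def proj(P):
    q=np.linalg.inv(T)@np.r_[P,1]; th=np.arctan2(np.hypot(*q[:2]),-q[2]); a=np.arctan2(-q[1],q[0])
    return np.array([w['cx']+f*th*np.cos(a),w['cy']+f*th*np.sin(a)]).round(1)
for b in(-110,-118): print(b,[proj(W(b,y,39)) for y in(20,60)])
print("front top edge",[proj(W(-70,y,66)) for y in(20,60)]); print("tip",proj((T0@[16,0,11,1])[:3]))
cr=cv2.convertScaleAbs(w['frame'][60:240,130:350,::-1],alpha=1.5)
cv2.imwrite("pics/w3.png",cv2.resize(cr,None,fx=3,fy=3,interpolation=cv2.INTER_NEAREST))
E
```

```text
15.1083 [551.83185202 245.03679018 100.02596792]
-110 [array([222.9, 162.8]), array([222. , 109.8])]
-118 [array([212.5, 162.9]), array([211.2, 110.1])]
front top edge [array([278.7, 170.5]), array([279.6, 110.4])]
tip [251.4 216.5]
```

View pics/w3.png

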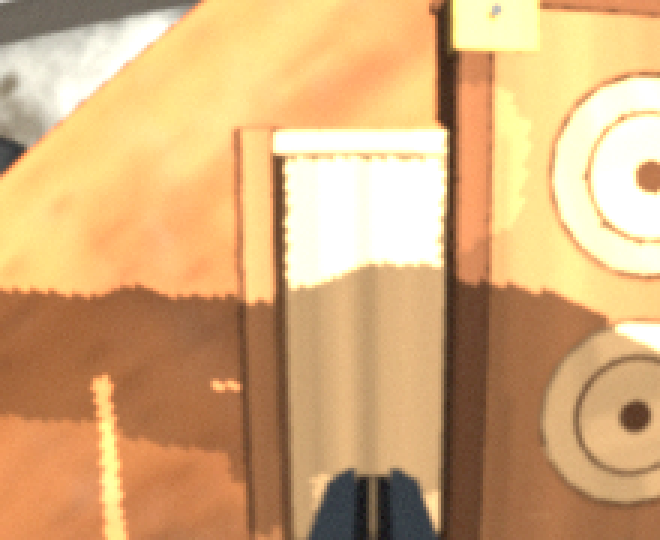

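The board's inner face is at own x ≈ −113 (image u≈221), and the tip sits roughly centred in the gap. Now lower the finger and draw.

```bash
python3 - <<'E'
from h import *
u=W(1,0,0)-W(0,0,0)
manip.move_straight(W(-92,0,75),None,120); manip.sleep(.1); f0=np.array(manip.get_contact_force())
for z in(60,48,40,33):
    manip.move_straight(W(-92,0,z),None,50); f=np.array(manip.get_contact_force())-f0; print(z,f.round(1))
    if np.linalg.norm(f)>5: manip.move_straight(W(-92,0,75),None,60); raise SystemExit("touch")
manip.sleep(.1); f0=np.array(manip.get_contact_force()); log=[]
x=-92
while x>-157:
    x-=4 if x>-140 else 1
    manip.move_straight(W(x,0,33),None,40); manip.sleep(.03)
    f=(np.array(manip.get_contact_force())-f0)@u; log.append((x,round(float(f),1)))
    if f>6: break
print(log,manip.get_tcp_pos(),manip.get_clock())
E
```

```text
60 [-0.3 -0.8  0.3]
48 [-0.2 -0.9  0.9]
40 [-0.3 -0.4  1. ]
33 [0.  0.9 0.3]
[(-96, 1.0), (-100, 0.2), (-104, 0.5), (-108, -0.1), (-112, 0.3), (-116, -0.1), (-120, -0.4), (-124, -0.2), (-128, -0.7), (-132, -0.4), (-136, 0.7), (-140, -0.7), (-141, 0.1), (-142, 0.9), (-143, 0.8), (-144, -0.0), (-145, -0.3), (-146, -0.7), (-147, 0.0), (-148, 1.1), (-149, -0.5), (-150, 1.4), (-151, 5.9), (-152, 9.9)] [487.06254062 239.20806439  33.25611767] 23.9667
```

The stop is felt at −151. Now back off, lift, and check.

```bash
python3 - <<'E'
from h import *
manip.move_straight(W(-147,0,33),None,40); manip.move_straight(W(-147,0,110),None,100)
manip.move_straight(W(-147,-60,140),None,150); manip.sleep(.3)
t=manip.get_tcp_pos();O=np.array(manip.get_orientation()); w=manip.read_camera("wrist")
T0=np.eye(4);T0[:3,:3]=O;T0[:3,3]=t;T=T0@w['T_tool_cam']; f=192/np.tan(np.radians(w['vfov'])/2)
def proj(P):
    q=np.linalg.inv(T)@np.r_[P,1]; th=np.arctan2(np.hypot(*q[:2]),-q[2]); a=np.arctan2(-q[1],q[0])
    return np.array([w['cx']+f*th*np.cos(a),w['cy']+f*th*np.sin(a)]).round(1)
for b in(-160,-168): print(b,proj(W(b,20,39)))
print(manip.get_clock())
cv2.imwrite("pics/w4.png",cv2.convertScaleAbs(w['frame'][...,::-1],alpha=1.3))
E
```

```text
-160 [237.4 109.5]
-168 [228.1 109.6]
26.1083
```

View pics/w4.png

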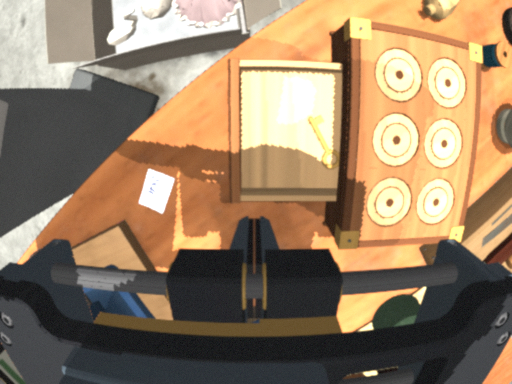

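The drawer is fully out: its board runs from u≈230 to 239, matching the prediction of 228–237 plus the 2 px bias. The key is in the drawer at (322,140) and nothing is touching the robot. Handing in.

```bash
python3 -c "
from rig import manip
print(manip.close_job())"
```

```text
the job is handed in; nothing more can be done
None
```

The catch was the front-middle inlay, own (−26, 0); I pressed it, drew the drawer out to its stop from behind the board with the key still in it, and handed the job in at about 26 s.

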